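Reseat the dust collector's filter cell

TASK

Get the dust collector ready for sanding: on the control box press the three keys fully, one at a time and letting each come up again, first the round key, then the square key, then the long bar key. Then turn the knurled filter cell, without taking it off its port, until its hidden keyways drop over the pins, push it fully home against the sprung seal, and finish while still holding it pushed home in the gripper or under the fingers. Leave the other things on the bench where they are.

Things in the scene. Friction and masses are not known exactly. Their poses are not given: they have to be found in the camera images.
- cell: filter cell: aluminium cap, knurled wall 58 mm across, 46 mm tall, flat closed top with a grid, 0.12 to 0.24 kg, loose on the port with 1.5 mm radial play; origin at the centre of its underside, z up. Inside are three keyways 120 degrees apart, unseen. Its underside rests on three pins 18 mm above port; keyed it stands 12 mm, fully home 8 mm above port
- port (a point): on the port's upright axis, at the flat top of the fixed grey inlet box (200 x 180 mm, 55 mm tall). Three hidden pins, 120 degrees apart, in a direction no pose tells. Turn the cell either way under a light push, at most 120 degrees: within about 0.15 rad of a match it drops 6 mm on to the seal and then cannot turn. Nothing else is above the box top within 70 mm
- seal (a joint): travel of the sprung rubber ring under the cell, m: 0 up, grows to 0.004 at its stop (cell home). With the cell's weight, 5 N starts it and 9 N reaches the stop; let go, it lifts the cell 4 mm again. The cell does not touch it while still resting on the pins
- panel: grey control box 130 x 200 x 40 mm, fixed; origin at the centre of its underside, keys in a row along its y axis
- key_round (a joint): travel of the round key (cap 28 mm across), m: 0 up, grows to 0.005 fully down; springs back when let go; 1.5 N starts it, 5 N takes it fully down
- key_round_top (a point): centre of the top face of the round key (cap 28 mm across), about 58 mm above the bench; pressed straight down; z axis up. The keys stand 60 mm apart in a row, in any order; key rims are 48 mm above the bench
- key_square (a joint): travel of the square key (cap 28 x 28 mm), m: 0 up, grows to 0.005 fully down; springs back when let go; 1.5 N starts it, 5 N takes it fully down
- key_square_top (a point): centre of the top face of the square key (cap 28 x 28 mm), about 58 mm above the bench; pressed straight down; z axis up. The keys stand 60 mm apart in a row, in any order; key rims are 48 mm above the bench
- key_bar (a joint): travel of the bar key (cap 56 x 15 mm, long along its x axis), m: 0 up, grows to 0.005 fully down; springs back when let go; 1.5 N starts it, 5 N takes it fully down
- key_bar_top (a point): centre of the top face of the bar key (cap 56 x 15 mm, long along its x axis), about 58 mm above the bench; pressed straight down; z axis up. The keys stand 60 mm apart in a row, in any order; key rims are 48 mm above the bench
- glue_jar: bystander, loose: lidded glue jar, 48 mm across, 75 mm tall, standing; origin at its underside
- sand_block: bystander, loose: cork sanding block 85 x 50 x 26 mm; origin at its underside
- chisel: bystander, loose: screwdriver-shaped carving tool, 210 mm long, lying along its x axis (loose tool)
- brush: bystander, loose: brush lying along its x axis
- gesso_cup: bystander, loose: open white cup, 84 mm across, 85 mm tall; origin at its underside
- rosette: bystander, loose: round carved wooden rosette, 76 mm across, 24 mm tall; origin at its underside

How it is judged:
By the outcome, as a careful person would: the job done as asked, in the order asked, and still so for the second after the job is handed in, while the arm keeps its last pose, push and grip.
It also fails if it takes over 64 s, if anything falls off the work surface, if the arm or the gripper's body presses on something with over 40 N, if the wrist force passes 120 N, or if a joint passes its speed limit or range.

ROBOT

A 7-joint arm with a two-finger parallel gripper is mounted at the origin on the work surface. World frame = base frame: x ahead of the robot, y to its left, z up, the work surface at z = 0. Lengths are in mm, angles in degrees, forces in N, time in s.
With the tool pointing down it reaches from about 425 to 1025 mm from the base axis. Payload 9.4 kg.
Tool frame: the origin (TCP) lies midway between the tips of the shut fingers; the grasp point (between the pads) lies 19 mm behind it (env.grip_point_offset is the z of the grasp point in the tool frame, in mm); z points along the fingers, y is the line along which they close (so a half turn about z gives the same grasp; the last joint's range is limited). The gripper opens to 93 mm and grips with 3 to 60 N. Pads are 15 mm wide; open, the fingers measure 128 mm over their backs; the gripper's body (75 mm by 188 mm) begins 65 mm behind the grasp point.
Start: joints at [66.194, 34.337, -0.143, 91.639, 0.103, 54.024, -4.572], TCP at [240.948, -683.79, 218.618] pointing down, gripper open.
Joint ranges: [-147.43, 147.43], [-19.82, 112.94], [-74.19, 73.91], [6.32, 146.72], [-59.91, 239.91], [6.04, 106.73], [-150.56, 150.56]. Speed limits (degrees/s): [127.2, 127.2, 172.46, 172.46, 180, 180, 180].

INTERFACE

Orientations are given as a 3x3 rotation matrix whose columns are the frame's x, y, z axes.
In Python, from station import env gives the robot as it stands.
- The arm moves only by the shell command python3 -m crank 'ROWS' [FORCE]. ROWS is JSON, a list of rows, each an object of numbers: "tx", "ty", "tz": the shift along the tool's x, y, z normalised to -1 to 1, where 1 is 0.025 m; "rx", "ry", "rz": the turn, a rotation vector about the tool's x, y, z normalised to -1 to 1, where 1 is 0.08 rad; "grip": the gripper's target within -1 to 1 (fully open at 1, half-way at 0, shut at -1). A call has exactly 10 rows; each row shifts and turns the commanded pose from where the row before left it, along the tool's axes as they then stand; what a row does not reach is not made up. A row lasts 1/10 s, in which the tool goes at most 50 mm and 8.59 degrees, less where a joint would pass 70% of its speed; a pose out of reach is approached as far as the arm can. A call with a number of a shift or a turn outside -1 to 1 is refused whole. A call with a gripper value outside its range is refused whole. The fingers move at their own pace and stop on an object; FORCE is the grip in N (left out, the last holds). Time passes only in rows, so rows that do not move let the fingers close, or fill a call up. It gives the time, the measured TCP pose, the force, the opening and the grip force at its end, in the units of the state.
- env.sense(): the state, without advancing time (a new reading comes with each control period).
- env.get_image(name): name is "side" or "top" or "wrist"; returns a dict with "img" (384x512x3 uint8, red, green, blue), "depth" (384x512 float32, mm along the optical axis (not along the pixel's ray), 0 where there is no reading), "fovy" (degrees; the focal length in pixels is half the picture's height over the tangent of half this angle, whatever the lens; pixels are square), "cx", "cy" (the principal point, pixels), "D" ([k1, k2, p1, p2, k3] as OpenCV has them; the pictures are not rectified), "extrinsics" (4x4, takes a point from camera to world coordinates). Camera axes: x right, y up, looking along -z (the intrinsics and any distortion apply to the point x, -y, -z); pixel columns grow to the right and rows downward; lengths in mm; the calibration is good to about 2 mm. A picture is of the moment at which its call begins.
- env.job_done(): hands the job in; it is judged then, once.
Trained networks look in the newest picture that a camera, given by its name, has taken for a name from the list of things; names that differ only in an ending like _2 or _b are one class to them, and where a whole thing is asked for, a point or a joint stands for the part that bears it (a point fixed in the world has none). Each returns a list of dicts, best first, with "conf" (0 to 1); they miss things now and then, are a little off and sometimes report something else, mostly with a low value. They report only what shows in the picture. A call takes as long as a camera call.
- env.spot_in(name, camera): "centre" ([x, y, z] in mm, in world coordinates, good to about 4 mm: the middle of the surface that is visible of it).
The state is a dict: "t": time; "joints": joint angles; "joint_vel": joint speeds; "tau": joint torques, N m; "position": TCP position; "orientation": TCP orientation; "wrist_force": force on the tool from outside, world axes, zero at the start; "moment": the same for the moment, N m; "gripper_width": finger opening in mm; "gripper_force": force on a finger pad.
Only numpy, scipy, OpenCV 4.12 (cv2) and the standard library are available. Lean on these libraries where they do the work, as an engineer would, in place of code of your own. Each camera call takes 0.05 s, during which the arm holds its last target. There are 200 camera calls.

## Working session

There is one attempt and no reset: what is moved stays moved. The work goes in short steps, Python scripts to look and compute and a shell command to move; the robot and the scene stay as the last step left them, time stands still between calls to the robot, and variables do not carry over. Pictures are saved under pics/ and viewed, at most 10 in all, crops included, and the job is handed in when it is done.

```bash
mkdir -p pics; ls; python3 - <<'E'
from station import env
import cv2,numpy as np
s=env.sense();print(s['t'],s['position'],np.round(s['orientation'],3).tolist(),s['wrist_force'])
for c in ['top','side']:
    d=env.get_image(c);cv2.imwrite(f'pics/{c}0.png',d['img'][:,:,::-1])
    print(c,np.round(d['extrinsics'],2).tolist(),d['fovy'])
    for n in ['cell','panel','key_round_top','key_square_top','key_bar_top','glue_jar','gesso_cup','rosette','sand_block','chisel','brush']:
        print(n,[(np.round(r['centre']).tolist(),round(r['conf'],2)) for r in env.spot_in(n,c)[:2]])
E
```

```text
pics
0.0 [ 240.70714228 -683.35044076  217.78015217] [[0.943, 0.332, -0.001], [0.332, -0.943, 0.001], [-0.0, -0.002, -1.0]] [-0.14001893  0.19720814 -0.26647628]
top [[0.03, 1.0, -0.05, 575.13], [-1.0, 0.02, -0.01, -7.37], [-0.01, 0.05, 1.0, 1358.77], [0.0, 0.0, 0.0, 1.0]] 46.96740306771693
cell [([595.0, 194.0, 121.0], 0.81), ([474.0, 6.0, 74.0], 0.21)]
panel [([561.0, -178.0, 40.0], 0.58)]
key_round_top [([539.0, -182.0, 56.0], 0.57)]
key_square_top [([543.0, -244.0, 55.0], 0.5)]
key_bar_top [([543.0, -123.0, 54.0], 0.41)]
glue_jar [([474.0, 7.0, 75.0], 0.65)]
gesso_cup [([762.0, -56.0, 19.0], 0.65)]
rosette [([762.0, -54.0, 16.0], 0.49)]
sand_block [([654.0, -9.0, 24.0], 0.81)]
chisel [([520.0, -411.0, 19.0], 0.86), ([559.0, -181.0, 39.0], 0.58)]
brush [([531.0, 394.0, 15.0], 0.81), ([542.0, -247.0, 55.0], 0.65)]
side [[0.91, 0.32, -0.27, 364.55], [-0.42, 0.66, -0.63, -649.13], [-0.02, 0.68, 0.73, 799.79], [0.0, 0.0, 0.0, 1.0]] 54.23563903120708
cell [([592.0, 181.0, 114.0], 0.95), ([544.0, -127.0, 57.0], 0.47)]
panel [([553.0, -210.0, 44.0], 0.8)]
key_round_top [([543.0, -127.0, 56.0], 0.49)]
key_square_top [([538.0, -244.0, 54.0], 0.69)]
key_bar_top [([589.0, 180.0, 111.0], 0.56), ([543.0, -130.0, 56.0], 0.52)]
glue_jar [([466.0, -19.0, 52.0], 0.81), ([589.0, 178.0, 115.0], 0.28)]
gesso_cup [([749.0, -56.0, 54.0], 0.91)]
rosette [([762.0, 84.0, 16.0], 0.68), ([554.0, -211.0, 41.0], 0.6)]
sand_block [([653.0, -16.0, 24.0], 0.92)]
chisel [([521.0, -414.0, 23.0], 0.89), ([551.0, -208.0, 43.0], 0.33)]
brush [([522.0, 388.0, 13.0], 0.84)]
```

View pics/top0.png

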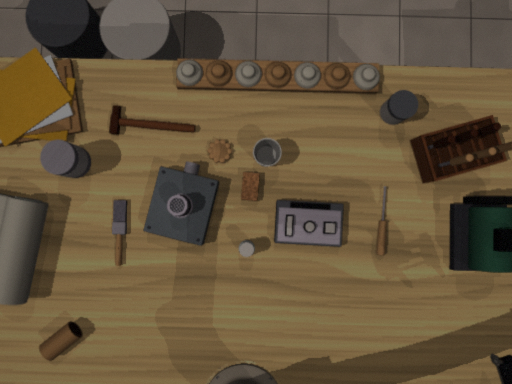

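View pics/side0.png

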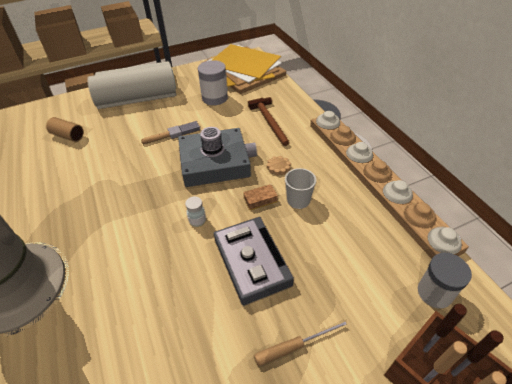

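The top view shows the keys at about x 289 (bar), 309 (round) and 329 (square), row 227. The cell on its port is at (178,205), and the jar, block and cup sit between them. I'm going above the round key with the fingers shut.

```bash
R='{"tx":0.9,"ty":-0.75,"grip":-1}'; python3 -m crank '[{"tx":0.9,"ty":-0.75,"grip":-1},{"tx":0.9,"ty":-0.75,"grip":-1},{"tx":0.9,"ty":-0.75,"grip":-1},{"tx":0.9,"ty":-0.75,"grip":-1},{"tx":0.9,"ty":-0.75,"grip":-1},{"tx":0.9,"ty":-0.75,"grip":-1},{"tx":0.9,"ty":-0.75,"grip":-1},{"tx":0.9,"ty":-0.75,"grip":-1},{"tx":0.9,"ty":-0.75,"grip":-1},{"tx":0.9,"ty":-0.75,"grip":-1}]' 20
python3 -m crank '[{"tx":0.9,"ty":-0.75,"grip":-1},{"tx":0.9,"ty":-0.75,"grip":-1},{"tx":0.9,"ty":-0.75,"grip":-1},{"tx":0.9,"ty":-0.75,"grip":-1},{"tx":0.9,"ty":-0.75,"grip":-1},{"tx":0.9,"ty":-0.75,"grip":-1},{"tx":0.9,"ty":-0.75,"grip":-1},{"tx":0.9,"ty":-0.75,"grip":-1},{"tx":0.9,"ty":-0.75,"grip":-1},{"tx":0.9,"ty":-0.75,"grip":-1}]'
```

```text
invalid input
invalid input
```

```bash
python3 -m crank '[{"tx":0.9,"ty":-0.75,"tz":0,"rx":0,"ry":0,"rz":0,"grip":-1},{"tx":0.9,"ty":-0.75,"tz":0,"rx":0,"ry":0,"rz":0,"grip":-1},{"tx":0.9,"ty":-0.75,"tz":0,"rx":0,"ry":0,"rz":0,"grip":-1},{"tx":0.9,"ty":-0.75,"tz":0,"rx":0,"ry":0,"rz":0,"grip":-1},{"tx":0.9,"ty":-0.75,"tz":0,"rx":0,"ry":0,"rz":0,"grip":-1},{"tx":0.9,"ty":-0.75,"tz":0,"rx":0,"ry":0,"rz":0,"grip":-1},{"tx":0.9,"ty":-0.75,"tz":0,"rx":0,"ry":0,"rz":0,"grip":-1},{"tx":0.9,"ty":-0.75,"tz":0,"rx":0,"ry":0,"rz":0,"grip":-1},{"tx":0.9,"ty":-0.75,"tz":0,"rx":0,"ry":0,"rz":0,"grip":-1},{"tx":0.9,"ty":-0.75,"tz":0,"rx":0,"ry":0,"rz":0,"grip":-1}]' 20
```

```text
t: 2.2
position: [391.4, -431.2, 218.8]
orientation: [[0.943, 0.332, 0.0], [0.332, -0.943, -0.0], [0.0, 0.0, -1.0]]
wrist_force: [1.0, 0.1, -0.1]
gripper_width: 17.6
gripper_force: 0.0
```

```bash
python3 -m crank '[{"tx":0.9,"ty":-0.75,"tz":0.2,"rx":0,"ry":0,"rz":0,"grip":-1},{"tx":0.9,"ty":-0.75,"tz":0.2,"rx":0,"ry":0,"rz":0,"grip":-1},{"tx":0.9,"ty":-0.75,"tz":0.2,"rx":0,"ry":0,"rz":0,"grip":-1},{"tx":0.9,"ty":-0.75,"tz":0.2,"rx":0,"ry":0,"rz":0,"grip":-1},{"tx":0.9,"ty":-0.75,"tz":0.2,"rx":0,"ry":0,"rz":0,"grip":-1},{"tx":0.9,"ty":-0.75,"tz":0.2,"rx":0,"ry":0,"rz":0,"grip":-1},{"tx":0.9,"ty":-0.75,"tz":0.2,"rx":0,"ry":0,"rz":0,"grip":-1},{"tx":0.9,"ty":-0.75,"tz":0.2,"rx":0,"ry":0,"rz":0,"grip":-1},{"tx":0.9,"ty":-0.75,"tz":0.2,"rx":0,"ry":0,"rz":0,"grip":-1},{"tx":0.9,"ty":-0.75,"tz":0.2,"rx":0,"ry":0,"rz":0,"grip":-1}]'
cat > h.py <<'E'
from station import env
import cv2,numpy as np
def cloud(d):
    h,w=d['depth'].shape;f=h/2/np.tan(np.radians(d['fovy']/2))
    K=np.array([[f,0,d['cx']],[0,f,d['cy']],[0,0,1.]])
    uv=np.stack(np.meshgrid(np.arange(w),np.arange(h)),-1).reshape(-1,1,2).astype(float)
    n=cv2.undistortPoints(uv,K,np.array(d['D'],float))[:,0]
    z=d['depth'].reshape(-1).astype(float)
    p=np.c_[n[:,0]*z,-n[:,1]*z,-z,np.ones(len(z))]@d['extrinsics'].T
    p[z==0]=np.nan
    return p[:,:3].reshape(h,w,3)
def look(c,name):
    d=env.get_image(c);cv2.imwrite(f'pics/{name}.png',d['img'][:,:,::-1]);return d,cloud(d)
E
python3 - <<'E'
from h import *
d,P=look('wrist','w1')
for n in ['key_round_top','key_square_top','key_bar_top']:
    print(n,[(np.round(r['centre']).tolist(),round(r['conf'],2)) for r in env.spot_in(n,'wrist')[:2]])
m=(P[...,2]>52)&(P[...,2]<64)
n,l,st,c=cv2.connectedComponentsWithStats(m.astype(np.uint8))
for i in range(1,n):
    if st[i,4]>100:
        q=P[l==i];print(st[i],np.round(np.median(q,0)),np.round((q.min(0)+q.max(0))/2),np.round(np.ptp(q,axis=0)))
print(env.sense()['joints'],env.sense()['position'])
E
```

```text
t: 3.2
position: [541.4, -179.5, 168.6]
orientation: [[0.943, 0.332, 0.0], [0.332, -0.943, -0.0], [0.0, 0.0, -1.0]]
wrist_force: [0.6, 0.0, 0.4]
gripper_width: 0.5
gripper_force: 0.0
key_round_top [([538.0, -181.0, 57.0], 0.94)]
key_square_top [([540.0, -243.0, 57.0], 0.55)]
key_bar_top [([545.0, -120.0, 56.0], 0.89)]
[ 172  130   38   68 1232] [ 545. -122.   58.] [ 543. -122.   57.] [57. 17.  9.]
[ 21 171  39  42 308] [485. -11.  56.] [477.  -2.  58.] [30. 34. 12.]
[241 173  32  33 825] [ 542. -182.   58.] [ 541. -182.   56.] [28. 27.  9.]
[ 300  193   41   41 1026] [ 540. -241.   58.] [ 539. -242.   56.] [29. 29.  9.]
[ 13.98079662  27.37255551  -1.79300792 114.93423651   1.36418278
  37.73044548 -59.19295836] [ 540.82324672 -180.1518741   168.52136762]
```

View pics/w1.png

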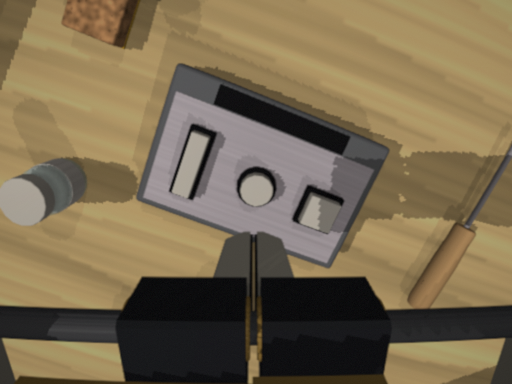

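The wrist view shows round at (257,187), square at (320,210) and bar at (193,161), and the cloud gives matching positions. Pressing round now.

```bash
python3 -m crank '[{"tx":-0.03,"ty":0.08,"tz":0.9,"rx":0,"ry":0,"rz":0,"grip":-1},{"tx":0,"ty":0,"tz":0.9,"rx":0,"ry":0,"rz":0,"grip":-1},{"tx":0,"ty":0,"tz":0.9,"rx":0,"ry":0,"rz":0,"grip":-1},{"tx":0,"ty":0,"tz":0.9,"rx":0,"ry":0,"rz":0,"grip":-1},{"tx":0,"ty":0,"tz":0.8,"rx":0,"ry":0,"rz":0,"grip":-1},{"tx":0,"ty":0,"tz":0.1,"rx":0,"ry":0,"rz":0,"grip":-1},{"tx":0,"ty":0,"tz":0.1,"rx":0,"ry":0,"rz":0,"grip":-1},{"tx":0,"ty":0,"tz":0.08,"rx":0,"ry":0,"rz":0,"grip":-1},{"tx":0,"ty":0,"tz":0,"rx":0,"ry":0,"rz":0,"grip":-1},{"tx":0,"ty":0,"tz":0,"rx":0,"ry":0,"rz":0,"grip":-1}]'
```

```text
t: 4.4
position: [539.7, -184.1, 53.3]
orientation: [[0.944, 0.331, -0.0], [0.331, -0.944, -0.001], [-0.001, 0.001, -1.0]]
wrist_force: [-4.8, -3.4, 9.8]
gripper_width: 0.6
gripper_force: 5.0
```

```bash
python3 -m crank '[{"tx":0,"ty":0,"tz":-1,"rx":0,"ry":0,"rz":0,"grip":-1},{"tx":0,"ty":0,"tz":0,"rx":0,"ry":0,"rz":0,"grip":-1},{"tx":-0.28,"ty":0.75,"tz":0,"rx":0,"ry":0,"rz":0,"grip":-1},{"tx":-0.27,"ty":0.74,"tz":0,"rx":0,"ry":0,"rz":0,"grip":-1},{"tx":-0.27,"ty":0.74,"tz":0,"rx":0,"ry":0,"rz":0,"grip":-1},{"tx":0,"ty":0,"tz":0.2,"rx":0,"ry":0,"rz":0,"grip":-1},{"tx":0,"ty":0,"tz":0.55,"rx":0,"ry":0,"rz":0,"grip":-1},{"tx":0,"ty":0,"tz":0.13,"rx":0,"ry":0,"rz":0,"grip":-1},{"tx":0,"ty":0,"tz":0.12,"rx":0,"ry":0,"rz":0,"grip":-1},{"tx":0,"ty":0,"tz":0,"rx":0,"ry":0,"rz":0,"grip":-1}]'
```

```text
t: 5.4
position: [540.1, -241.3, 53.1]
orientation: [[0.943, 0.333, 0.0], [0.333, -0.943, -0.0], [0.0, 0.0, -1.0]]
wrist_force: [-4.9, -0.2, 21.8]
gripper_width: 0.1
gripper_force: 11.2
```

```bash
python3 -m crank '[{"tx":0,"ty":0,"tz":-1,"rx":0,"ry":0,"rz":0,"grip":-1},{"tx":0,"ty":0,"tz":0,"rx":0,"ry":0,"rz":0,"grip":-1},{"tx":0.35,"ty":-0.9,"tz":0,"rx":0,"ry":0,"rz":0,"grip":-1},{"tx":0.35,"ty":-0.9,"tz":0,"rx":0,"ry":0,"rz":0,"grip":-1},{"tx":0.35,"ty":-0.9,"tz":0,"rx":0,"ry":0,"rz":0,"grip":-1},{"tx":0.35,"ty":-0.9,"tz":0,"rx":0,"ry":0,"rz":0,"grip":-1},{"tx":0.34,"ty":-0.86,"tz":0.1,"rx":0,"ry":0,"rz":0,"grip":-1},{"tx":0,"ty":0,"tz":0.4,"rx":0,"ry":0,"rz":0,"grip":-1},{"tx":0,"ty":0,"tz":0.3,"rx":0,"ry":0,"rz":0,"grip":-1},{"tx":0,"ty":0,"tz":0.2,"rx":0,"ry":0,"rz":0,"grip":-1}]'
```

```text
t: 6.4
position: [543.7, -121.9, 52.0]
orientation: [[0.943, 0.333, -0.001], [0.333, -0.943, 0.001], [-0.0, -0.001, -1.0]]
wrist_force: [-12.9, 8.8, 80.6]
gripper_width: 0.4
gripper_force: 40.4
```

```bash
python3 -m crank '[{"tx":0,"ty":0,"tz":-1,"rx":0,"ry":0,"rz":0,"grip":-1},{"tx":0,"ty":0,"tz":-1,"rx":0,"ry":0,"rz":0,"grip":-1},{"tx":0,"ty":0,"tz":-1,"rx":0,"ry":0,"rz":0,"grip":1},{"tx":0.35,"ty":-0.65,"tz":-0.5,"rx":0,"ry":0,"rz":0,"grip":1},{"tx":0.35,"ty":-0.65,"tz":-0.5,"rx":0,"ry":0,"rz":0,"grip":1},{"tx":0.35,"ty":-0.65,"tz":-0.5,"rx":0,"ry":0,"rz":0,"grip":1},{"tx":0.35,"ty":-0.65,"tz":-0.5,"rx":0,"ry":0,"rz":0,"grip":1},{"tx":0.35,"ty":-0.65,"tz":-0.5,"rx":0,"ry":0,"rz":0,"grip":1},{"tx":0.35,"ty":-0.65,"tz":-0.5,"rx":0,"ry":0,"rz":0,"grip":1},{"tx":0.35,"ty":-0.65,"tz":-0.5,"rx":0,"ry":0,"rz":0,"grip":1}]' 20
python3 -m crank '[{"tx":0.44,"ty":-0.8,"tz":0,"rx":0,"ry":0,"rz":0,"grip":1},{"tx":0.44,"ty":-0.8,"tz":0,"rx":0,"ry":0,"rz":0,"grip":1},{"tx":0.44,"ty":-0.8,"tz":0,"rx":0,"ry":0,"rz":0,"grip":1},{"tx":0.44,"ty":-0.8,"tz":0,"rx":0,"ry":0,"rz":0,"grip":1},{"tx":0.44,"ty":-0.8,"tz":0,"rx":0,"ry":0,"rz":0,"grip":1},{"tx":0.44,"ty":-0.8,"tz":0,"rx":0,"ry":0,"rz":0,"grip":1},{"tx":0.44,"ty":-0.8,"tz":0,"rx":0,"ry":0,"rz":0,"grip":1},{"tx":0.44,"ty":-0.8,"tz":0,"rx":0,"ry":0,"rz":0,"grip":1},{"tx":0,"ty":0,"tz":0,"rx":0,"ry":0,"rz":0,"grip":1},{"tx":0,"ty":0,"tz":0,"rx":0,"ry":0,"rz":0,"grip":1}]'
python3 - <<'E'
from h import *
d,P=look('wrist','w2')
r=env.spot_in('cell','wrist')[:2];print(r)
dt,Pt=look('top','t2')
for nm,Q in [('w',P),('t',Pt)]:
    m=(Q[...,2]>113)&(Q[...,2]<125)&(abs(Q[...,0]-594)<70)&(abs(Q[...,1]-190)<70)
    n,l,st,c=cv2.connectedComponentsWithStats(m.astype(np.uint8))
    for i in range(1,n):
        if st[i,4]>60:
            q=Q[l==i];print(nm,st[i],np.round(np.median(q,0),1),np.round((q.min(0)+q.max(0))/2,1),np.round(np.ptp(q,axis=0)))
print(env.sense()['joints'],env.sense()['position'])
E
```

```text
t: 7.4
position: [563.7, 4.4, 213.8]
orientation: [[0.944, 0.331, -0.001], [0.331, -0.944, -0.001], [-0.001, 0.0, -1.0]]
wrist_force: [0.1, -0.2, 0.3]
gripper_width: 59.9
gripper_force: 0.0
t: 8.4
position: [593.6, 184.1, 213.2]
orientation: [[0.943, 0.332, -0.001], [0.332, -0.943, -0.001], [-0.001, 0.001, -1.0]]
wrist_force: [-0.3, -0.2, -0.6]
gripper_width: 93.2
gripper_force: 0.0
[{'centre': [599.1, 197.8, 117.9], 'conf': 0.63}, {'centre': [658.7, 5.5, 29.4], 'conf': 0.55}]
w [ 199  151   72   72 4010] [595.2 200.7 119.8] [593.5 200.4 117.8] [58. 59. 10.]
[-21.99071212  27.46425871  -0.62446705 106.02524616   0.45144151
  46.55921072 -93.56744505] [593.70390282 183.4058383  213.7980703 ]
```

View pics/w2.png

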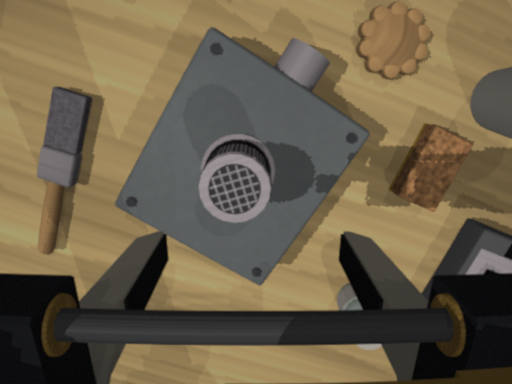

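The cell top is at (236,187) in the wrist picture, centre about (594, 200, 119.5), with nothing near the fingers. Descending.

```bash
python3 -m crank '[{"tx":0.23,"ty":-0.61,"tz":0,"rx":0,"ry":0,"rz":0,"grip":1},{"tx":0,"ty":0,"tz":0.8,"rx":0,"ry":0,"rz":0,"grip":1},{"tx":0,"ty":0,"tz":0.8,"rx":0,"ry":0,"rz":0,"grip":1},{"tx":0,"ty":0,"tz":0.8,"rx":0,"ry":0,"rz":0,"grip":1},{"tx":0,"ty":0,"tz":0.8,"rx":0,"ry":0,"rz":0,"grip":1},{"tx":0,"ty":0,"tz":0.8,"rx":0,"ry":0,"rz":0,"grip":1},{"tx":0,"ty":0,"tz":0.7,"rx":0,"ry":0,"rz":0,"grip":1},{"tx":0,"ty":0,"tz":0.3,"rx":0,"ry":0,"rz":0,"grip":1},{"tx":0,"ty":0,"tz":0,"rx":0,"ry":0,"rz":0,"grip":1},{"tx":0,"ty":0,"tz":0,"rx":0,"ry":0,"rz":0,"grip":1}]' 20
python3 -m crank '[{"tx":0,"ty":0,"tz":0,"rx":0,"ry":0,"rz":0,"grip":0.3},{"tx":0,"ty":0,"tz":0,"rx":0,"ry":0,"rz":0,"grip":0.2},{"tx":0,"ty":0,"tz":0,"rx":0,"ry":0,"rz":0,"grip":-1},{"tx":0,"ty":0,"tz":0,"rx":0,"ry":0,"rz":0,"grip":-1},{"tx":0,"ty":0,"tz":0,"rx":0,"ry":0,"rz":0,"grip":-1},{"tx":0,"ty":0,"tz":0,"rx":0,"ry":0,"rz":0,"grip":-1},{"tx":0,"ty":0,"tz":0,"rx":0,"ry":0,"rz":0,"grip":-1},{"tx":0,"ty":0,"tz":0,"rx":0,"ry":0,"rz":0,"grip":-1},{"tx":0,"ty":0,"tz":0,"rx":0,"ry":0,"rz":0,"grip":-1},{"tx":0,"ty":0,"tz":0,"rx":0,"ry":0,"rz":0,"grip":-1}]' 20
```

```text
t: 9.55
position: [594.4, 202.1, 89.7]
orientation: [[0.943, 0.332, 0.001], [0.332, -0.943, 0.0], [0.001, -0.0, -1.0]]
wrist_force: [0.5, -0.5, 0.4]
gripper_width: 92.9
gripper_force: 0.0
t: 10.55
position: [594.1, 201.5, 89.3]
orientation: [[0.943, 0.332, 0.0], [0.332, -0.943, -0.0], [0.0, 0.0, -1.0]]
wrist_force: [0.4, -1.5, 5.7]
gripper_width: 58.1
gripper_force: 20.0
```

```bash
python3 -m crank '[{"tx":0,"ty":0,"tz":0.05,"rx":0,"ry":0,"rz":0,"grip":-1},{"tx":0,"ty":0,"tz":0,"rx":0,"ry":0,"rz":-0.5,"grip":-1},{"tx":0,"ty":0,"tz":0,"rx":0,"ry":0,"rz":-0.5,"grip":-1},{"tx":0,"ty":0,"tz":0,"rx":0,"ry":0,"rz":-0.5,"grip":-1},{"tx":0,"ty":0,"tz":0,"rx":0,"ry":0,"rz":-0.5,"grip":-1},{"tx":0,"ty":0,"tz":0,"rx":0,"ry":0,"rz":-0.5,"grip":-1},{"tx":0,"ty":0,"tz":0,"rx":0,"ry":0,"rz":-0.5,"grip":-1},{"tx":0,"ty":0,"tz":0,"rx":0,"ry":0,"rz":-0.5,"grip":-1},{"tx":0,"ty":0,"tz":0,"rx":0,"ry":0,"rz":-0.5,"grip":-1},{"tx":0,"ty":0,"tz":0,"rx":0,"ry":0,"rz":0,"grip":-1}]'; python3 -c "
from station import env;s=env.sense();print(s['position'],s['moment'],s['joints'][6])"
```

```text
t: 11.55
position: [594.6, 202.4, 89.1]
orientation: [[0.79, 0.613, 0.002], [0.613, -0.79, 0.001], [0.002, -0.0, -1.0]]
wrist_force: [-1.8, 0.0, 14.2]
gripper_width: 58.1
gripper_force: 20.0
[594.63701978 202.44019893  89.1243399 ] [-0.11138229  0.40602443 -0.06467856] -82.53767613939476
```

```bash
python3 -m crank '[{"tx":0,"ty":0,"tz":0,"rx":0,"ry":0,"rz":-0.5,"grip":-1},{"tx":0,"ty":0,"tz":0,"rx":0,"ry":0,"rz":-0.5,"grip":-1},{"tx":0,"ty":0,"tz":0,"rx":0,"ry":0,"rz":-0.5,"grip":-1},{"tx":0,"ty":0,"tz":0,"rx":0,"ry":0,"rz":-0.5,"grip":-1},{"tx":0,"ty":0,"tz":0,"rx":0,"ry":0,"rz":-0.5,"grip":-1},{"tx":0,"ty":0,"tz":0,"rx":0,"ry":0,"rz":-0.5,"grip":-1},{"tx":0,"ty":0,"tz":0,"rx":0,"ry":0,"rz":-0.5,"grip":-1},{"tx":0,"ty":0,"tz":0,"rx":0,"ry":0,"rz":-0.5,"grip":-1},{"tx":0,"ty":0,"tz":0,"rx":0,"ry":0,"rz":-0.5,"grip":-1},{"tx":0,"ty":0,"tz":0,"rx":0,"ry":0,"rz":0,"grip":-1}]'; python3 -c "
from station import env;s=env.sense();print(s['position'],s['moment'],s['joints'][6])"
```

```text
t: 12.55
position: [594.6, 202.8, 89.1]
orientation: [[0.523, 0.852, 0.002], [0.852, -0.523, 0.002], [0.002, 0.001, -1.0]]
wrist_force: [-2.4, 0.9, 14.2]
gripper_width: 57.9
gripper_force: 20.0
[594.56866817 202.755209    89.12717842] [-0.02034123  0.48292963 -0.04447487] -67.87402762159537
```

```bash
python3 -m crank '[{"tx":0,"ty":0,"tz":0,"rx":0,"ry":0,"rz":-0.5,"grip":-1},{"tx":0,"ty":0,"tz":0,"rx":0,"ry":0,"rz":-0.5,"grip":-1},{"tx":0,"ty":0,"tz":0,"rx":0,"ry":0,"rz":-0.5,"grip":-1},{"tx":0,"ty":0,"tz":0,"rx":0,"ry":0,"rz":-0.5,"grip":-1},{"tx":0,"ty":0,"tz":0,"rx":0,"ry":0,"rz":-0.5,"grip":-1},{"tx":0,"ty":0,"tz":0,"rx":0,"ry":0,"rz":-0.5,"grip":-1},{"tx":0,"ty":0,"tz":0,"rx":0,"ry":0,"rz":-0.5,"grip":-1},{"tx":0,"ty":0,"tz":0,"rx":0,"ry":0,"rz":-0.5,"grip":-1},{"tx":0,"ty":0,"tz":0,"rx":0,"ry":0,"rz":-0.5,"grip":-1},{"tx":0,"ty":0,"tz":0,"rx":0,"ry":0,"rz":0,"grip":-1}]'; python3 -c "
from station import env;s=env.sense();print(s['position'],s['moment'],s['joints'])"
```

```text
t: 13.55
position: [594.0, 202.9, 88.7]
orientation: [[0.189, 0.982, 0.001], [0.982, -0.189, 0.002], [0.002, 0.0, -1.0]]
wrist_force: [-1.5, 0.9, 10.2]
gripper_width: 58.4
gripper_force: 20.0
[593.96523318 202.85224325  88.69439491] [ 0.19649528  0.57037218 -0.04584481] [-12.36189038  37.76933584 -17.63046138 109.9788949   18.77295678
  34.9625306  -52.91766143]
```

```bash
python3 -m crank '[{"tx":0,"ty":0,"tz":0.04,"rx":0,"ry":0,"rz":0,"grip":-1},{"tx":0,"ty":0,"tz":0,"rx":0,"ry":0,"rz":-0.5,"grip":-1},{"tx":0,"ty":0,"tz":0,"rx":0,"ry":0,"rz":-0.5,"grip":-1},{"tx":0,"ty":0,"tz":0,"rx":0,"ry":0,"rz":-0.5,"grip":-1},{"tx":0,"ty":0,"tz":0,"rx":0,"ry":0,"rz":-0.5,"grip":-1},{"tx":0,"ty":0,"tz":0,"rx":0,"ry":0,"rz":0,"grip":-1},{"tx":0,"ty":0,"tz":0,"rx":0,"ry":0,"rz":0,"grip":-1},{"tx":0,"ty":0,"tz":0,"rx":0,"ry":0,"rz":0,"grip":-1},{"tx":0,"ty":0,"tz":0,"rx":0,"ry":0,"rz":0,"grip":-1},{"tx":0,"ty":0,"tz":0,"rx":0,"ry":0,"rz":0,"grip":-1}]'; python3 -c "
from station import env;s=env.sense();print(s['position'],s['moment'],s['joints'])"
```

```text
t: 14.55
position: [594.0, 201.6, 86.8]
orientation: [[0.032, 0.999, -0.0], [0.999, -0.032, -0.0], [-0.0, -0.0, -1.0]]
wrist_force: [0.1, -0.4, -1.4]
gripper_width: 57.9
gripper_force: 20.0
[593.95241918 201.64636644  86.77880474] [-0.01995109 -0.17747791 -0.04096213] [-10.7463947   38.22278279 -20.02544846 109.93140483  21.40679398
  35.48833623 -46.27183998]
```

It has dropped into the keyed position, so I'm pushing down.

```bash
python3 -m crank '[{"tx":0,"ty":0,"tz":0.04,"rx":0,"ry":0,"rz":0,"grip":-1},{"tx":0,"ty":0,"tz":0.04,"rx":0,"ry":0,"rz":0,"grip":-1},{"tx":0,"ty":0,"tz":0.04,"rx":0,"ry":0,"rz":0,"grip":-1},{"tx":0,"ty":0,"tz":0.04,"rx":0,"ry":0,"rz":0,"grip":-1},{"tx":0,"ty":0,"tz":0.04,"rx":0,"ry":0,"rz":0,"grip":-1},{"tx":0,"ty":0,"tz":0.04,"rx":0,"ry":0,"rz":0,"grip":-1},{"tx":0,"ty":0,"tz":0,"rx":0,"ry":0,"rz":0,"grip":-1},{"tx":0,"ty":0,"tz":0,"rx":0,"ry":0,"rz":0,"grip":-1},{"tx":0,"ty":0,"tz":0,"rx":0,"ry":0,"rz":0,"grip":-1},{"tx":0,"ty":0,"tz":0,"rx":0,"ry":0,"rz":0,"grip":-1}]' 40; python3 -c "
from station import env;s=env.sense();print(s['position'],s['moment'])"
```

```text
t: 15.55
position: [593.9, 201.7, 81.1]
orientation: [[0.032, 0.999, 0.0], [0.999, -0.032, -0.0], [-0.0, 0.0, -1.0]]
wrist_force: [-1.4, -0.6, 4.4]
gripper_width: 57.8
gripper_force: 40.0
[593.94407447 201.65368198  81.10894531] [-0.16985781  0.3628115  -0.04499556]
```

```bash
python3 -m crank '[{"tx":0,"ty":0,"tz":0.04,"rx":0,"ry":0,"rz":0,"grip":-1},{"tx":0,"ty":0,"tz":0.04,"rx":0,"ry":0,"rz":0,"grip":-1},{"tx":0,"ty":0,"tz":0.04,"rx":0,"ry":0,"rz":0,"grip":-1},{"tx":0,"ty":0,"tz":0.03,"rx":0,"ry":0,"rz":0,"grip":-1},{"tx":0,"ty":0,"tz":0,"rx":0,"ry":0,"rz":0,"grip":-1},{"tx":0,"ty":0,"tz":0,"rx":0,"ry":0,"rz":0,"grip":-1},{"tx":0,"ty":0,"tz":0,"rx":0,"ry":0,"rz":0,"grip":-1},{"tx":0,"ty":0,"tz":0,"rx":0,"ry":0,"rz":0,"grip":-1},{"tx":0,"ty":0,"tz":0,"rx":0,"ry":0,"rz":0,"grip":-1},{"tx":0,"ty":0,"tz":0,"rx":0,"ry":0,"rz":0,"grip":-1}]' 40; python3 - <<'E'
from h import *
s=env.sense();print(s['position'],s['wrist_force'],s['moment'])
look('side','s3')
im=cv2.imread('pics/s3.png')[100:220,150:320];cv2.imwrite('pics/s3c.png',cv2.resize(im,None,fx=4,fy=4))
E
```

```text
t: 16.55
position: [594.0, 201.7, 79.2]
orientation: [[0.032, 0.999, 0.001], [0.999, -0.032, -0.0], [-0.0, 0.001, -1.0]]
wrist_force: [-6.5, -3.1, 24.6]
gripper_width: 57.6
gripper_force: 40.0
[594.01231719 201.66938758  79.16862935] [-6.54117736 -3.05677626 24.55253683] [-0.74172565  1.58910209 -0.00230431]
```

View pics/s3c.png

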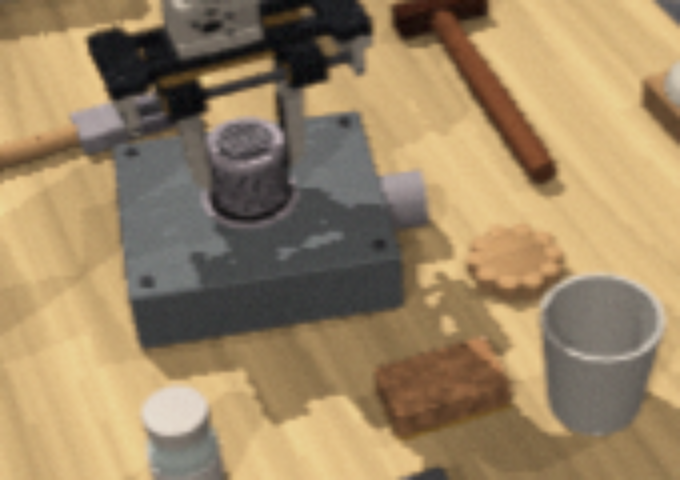

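The crop shows the cell at (248,170) seated low on the ring between the fingers. The tool came down 10 mm in total to a hard stop at 25 N, so it is home. Bystanders haven't moved.

```bash
python3 -c "
from station import env;print(env.job_done())"
```

```text
the job is handed in; nothing more can be done
None
```

I pressed the round, square and bar keys fully in that order, turned the filter cell until it keyed, and handed the job in at about 17 s with the gripper still holding it home at about 25 N; the hand-in call gave no verdict, and the bar key press peaked at 81 N or more on the wrist, against the 120 N limit.

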